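# Nest the steel jars and set the rack's stop one hole closer

## Task

Pack the sterilising rack: stand the medium steel jar inside the large one that is already on the rack, then the small jar inside the medium one. Then pull up the spring plunger by its black knob, slide the grey section with the stop plate to the next hole, one hole nearer the jars, press the pin fully home in that hole and finish while still holding the knob pressed down, because it springs up again if you let go. Leave the jars nested and upright between the plates, and leave everything else on the table where it is.

Things in the scene. Friction and masses are not known exactly. Their poses are not given: they have to be found in the camera images.
- rack: Fixed steel tray, long axis its own y (-190 to +150 mm), 136 wide, 6 thick; origin on the table, on the centre line. Index rail 30 wide, top at z = 36, along x = 0 from y = -185 to -10, with square 13 mm holes at y = -155, -115, -75, -35. Fixed end plate at y = +147, top at 56. The large jar stands on the tray (z = 6) near y = +85. Place and yaw vary.
- slide (a joint): Grey saddle section on the rail, m; 0 at the start (pin in the hole at rack y = -75 mm), growing along rack +y, towards the jars; 0.040 = next hole (y = -35), runs to 0.050. Saddle 50 x 44 mm, top at 56; friction about 2 N. Its stop plate (100 wide, top at 51, cut out over the rail) has its face 62 mm ahead of the pin in rack y. With the pin in a hole it is locked with about 1.5 mm play either way.
- plunger (a joint): Spring plunger in the saddle: vertical travel of pin and knob, m, positive up. Rests at about 0, its round-ended 10 mm pin 8 mm deep in the hole. Clear of the rail from +0.009 up (end stop +0.018; spring 0.6 N per mm). Pressed down it is fully home at -0.006 (about 4 N) and springs back when let go. If let go between holes, the pin rides on the rail.
- knob: Round black knob of the plunger, upright, 30 mm in diameter, 26 mm high; origin at its centre, which is 88 mm above the table at rest, straight above the pin (rack x = 0, y = -75 mm at the start). Below it is a bare 10 mm stem down to the saddle 20 mm lower. It moves with the section and plunger.
- next_hole (a point): Centre of the mouth of the next hole in the rail's top, 36 mm above the table: where the pin must go. Fixed to the rack; its x and y axes are the rack's.
- large_center (a point): Centre (half-way up) of the large open round steel jar: 88 mm outside diameter, 48 mm high, wall 4 mm, bottom 4 mm thick, 0.3 kg, loose on the rack. z axis up through its mouth.
- medium_center (a point): Centre (half-way up) of the medium open round steel jar: 60 mm outside diameter, 66 mm high, wall 4 mm, bottom 4 mm thick, about 0.14 kg, upright on the table. Stood in the large jar its rim is 22 mm above the large one's rim.
- small_center (a point): Centre (half-way up) of the small, slender open round steel jar: 38 mm outside diameter, 84 mm high, wall 4 mm, bottom 4 mm thick, about 0.08 kg, upright on the table. Stood in the medium jar its rim is 22 mm above the medium one's rim. Medium and small jar may each be on the left or on the right of the rack.
- bottle: Bystander: white bottle with cap, 64 mm diameter, 160 high, origin under its foot.
- carton: Bystander: cardboard carton 80 x 120 x 50 mm, origin under its centre.
- tape: Bystander: roll of paper tape lying flat, 70 mm outside, 18 high, origin under its centre.
- brush: Bystander: hand brush lying on the table, origin under its middle.
- dish: Bystander: white dish, 110 mm diameter, 20 high, origin under its centre.
- driver: Bystander: screwdriver lying on the table, origin under its middle.
- pot: Bystander: small amber jar with white lid, 44 mm diameter, 50 high, origin under its centre.
Mind the look-alikes: they are no part of the job. Leave any red look-alike of the part that bears small_center alone.

How it is judged:
By the outcome, as a careful person would: the job done as asked, in the order asked, and still so for the second after the job is handed in, while the arm keeps its last pose, push and grip.
It also fails if it takes over 59 s, if anything falls off the work surface, if the arm or the gripper's body presses on something with over 40 N, if the wrist force passes 120 N, or if a joint passes its speed limit or range.

## Robot

A 6-joint arm with a two-finger parallel gripper is mounted at the origin on the work surface. World frame = base frame: x ahead of the robot, y to its left, z up, the work surface at z = 0. Lengths are in m, angles in rad, forces in N, time in s.
With the tool pointing down it reaches from about 0.25 to 0.775 m from the base axis. Payload 8.9 kg.
Tool frame: the origin (TCP) lies at the very end of the fingers, on their centre line; the grasp point (between the pads) lies 19 mm behind it (grip_point_offset is the distance from the TCP to the grasp point, in m); z points along the fingers, y is the direction in which the jaws open and shut (so a half turn about z gives the same grasp; the last joint's range is limited). The gripper opens to 85 mm and grips with 20 to 120 N. Pads are 22 mm wide; open, the fingers measure 114 mm over their backs; the gripper's body (76 mm by 85 mm) begins 54 mm behind the grasp point. The pads swing forward as they close: fully open they stand 13 mm farther back than shut.
Start: joints at [1.192, 0.291, -0.153, 1.127, 0, 1.431], TCP at [0.125, 0.51, 0.198] pointing down, gripper open.
Joint ranges: [-2.52, 2.52], [-0.91, 1.74], [-1.3, 1.37], [-1.96, 2.02], [-1.52, 1.47], [-3.14, 3.14]. Speed limits (rad/s): [2.22, 2.22, 2.79, 3.14, 3.14, 3.14].

## Interface

Orientations are given as a rotation vector (axis times angle).
In Python, from cell import move_to, move_l, set_joints, set_gripper, dwell, ik, get_image, IKError, hand_in, read_t, read_q, read_joint_velocities, read_effort, read_eef_pos, read_eef_rot, read_force, read_ft_torque, read_opening, grip_point_offset gives the robot as it stands. Calls block until the motion is done:
- move_to(position, orientation): joint-space move of the TCP to a pose.
- move_l(position, rot=None, vel=0.15): straight line of the TCP; rot=None keeps the orientation; vel is the mean speed in m/s.
- set_joints(angles): joint-space move.
- set_gripper(opening, force=None): finger opening in m; force is the grip in N (None keeps the last); returns when the fingers have stopped.
- dwell(seconds).
- ik(position, orientation): joint angles nearest the present ones, or None.
- get_image(name): name is "side" or "top"; returns a dict with "image" (420x560x3 uint8, red, green, blue), "depth" (420x560 float32, m along the optical axis (not along the pixel's ray), 0 where there is no reading), "intrinsics" (3x3 intrinsics, pixels), "rvec" (rotation vector, rad) and "tvec" (3), from world to camera coordinates, as OpenCV has them. Camera axes: x right, y down, z forward; pixel columns grow to the right and rows downward; lengths in m; the calibration is good to about 2 mm. A picture is of the moment at which its call begins.
A pose or a line that the arm cannot do raises IKError and nothing moves.
- hand_in(): hands the job in, once; it reports no verdict.
Readings, each from a call of its own:
- read_t(): time.
- read_q(): joint angles.
- read_joint_velocities(): joint speeds.
- read_effort(): joint torques, N m.
- read_eef_pos(): TCP position.
- read_eef_rot(): TCP orientation.
- read_force(): force on the tool from outside, world axes, zero at the start.
- read_ft_torque(): the same for the moment, N m.
- read_opening(): finger opening in m.
Only numpy, scipy, OpenCV 4.12 (cv2) and the standard library are available. Lean on these libraries where they do the work, as an engineer would, in place of code of your own. Each camera call takes 0.05 s, during which the arm holds its last target. There are 200 camera calls.

## Working session

There is one attempt and no reset: what is moved stays moved. The work goes in short steps, each a Python script; the robot and the scene stay as the last script left them, time stands still between calls to the robot, and variables do not carry over. Pictures are saved under pics/ and viewed, about 8 in all and at most 12, crops included, and the job is handed in when it is done.

```bash
ls; mkdir -p pics; cat > h.py <<'E'
import numpy as np, cv2
from cell import *
def cap(n,f=None):
    d=get_image(n)
    if f: cv2.imwrite('pics/'+f,d['image'][:,:,::-1]); np.savez('pics/'+f[:-4],**d)
    return d
def cloud(d):
    R=cv2.Rodrigues(np.array(d['rvec'],float))[0];t=np.array(d['tvec'],float).ravel();K=np.array(d['intrinsics'])
    z=d['depth'];v,u=np.mgrid[:z.shape[0],:z.shape[1]]
    P=np.stack([(u-K[0,2])/K[0,0]*z,(v-K[1,2])/K[1,1]*z,z],-1)
    W=(P-t)@R
    W[z<=0]=np.nan
    return W
def rot(yaw):  # tool down; jaws (tool y) along world angle yaw
    y=np.array([np.cos(yaw),np.sin(yaw),0]);z=np.array([0,0,-1.]);x=np.cross(y,z)
    return cv2.Rodrigues(np.stack([x,y,z],1))[0].ravel()
E
python3 - <<'E'
from h import *
for n in('top','side'):
    d=cap(n,n+'1.png'); print(n,d['intrinsics'],d['rvec'],d['tvec'])
print(read_t(),read_eef_rot(),grip_point_offset)
a=cv2.imread('pics/top1.png');b=cv2.imread('pics/side1.png')
cv2.imwrite('pics/top1b.png',cv2.resize(a,(800,600)))
cv2.imwrite('pics/side1b.png',cv2.resize(b,(800,600)))
E
```

```text
pics
top [[516.42862066   0.         282.21963733]
 [  0.         516.42862066 213.79743039]
 [  0.           0.           1.        ]] [ 2.20399167 -2.1738927   0.05743109] [0.0060629  0.51666052 1.30347257]
side [[453.11637229   0.         274.94460727]
 [  0.         453.11637229 201.16005133]
 [  0.           0.           1.        ]] [ 2.06811587 -0.6316713   0.35854416] [-0.41957336  0.22956683  1.0467877 ]
0.1 [-3.75819114e-01 -3.11875653e+00  1.84265943e-03] 0.0187
```

View pics/top1b.png

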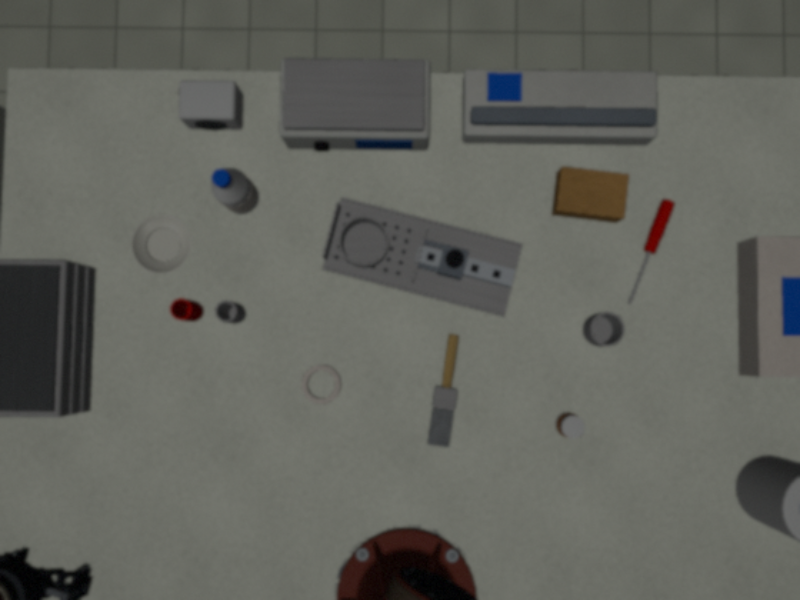

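View pics/side1b.png

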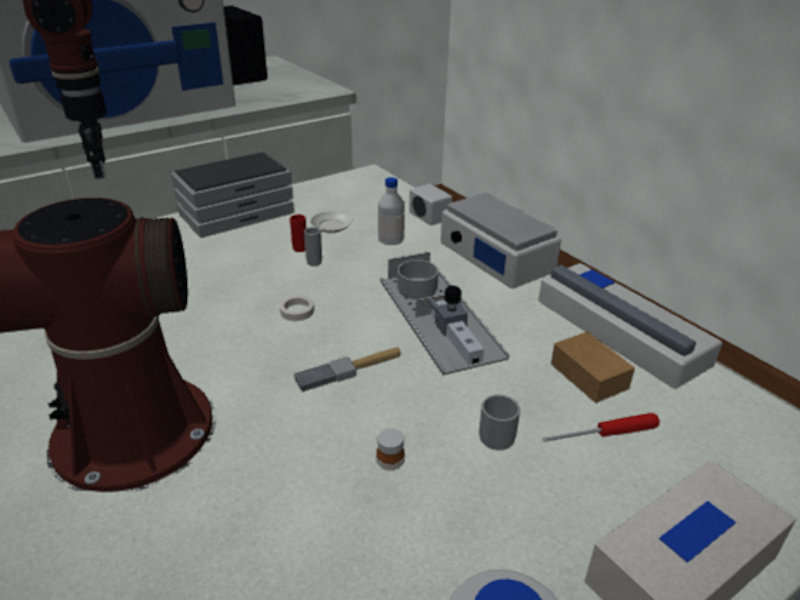

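The top view (800x600) shows the large jar at (365,243), knob (455,258), rail holes at (431,257), (475,268), (497,273) and the medium jar at (602,329). There are two slender jars: grey at (232,312) and red at (186,309). The grey one is steel and fits the description; the red one is the look-alike.

```bash
cat >> h.py <<'E'
def proj(d,X):
    K=np.array(d['intrinsics']);return cv2.projectPoints(np.array(X,float).reshape(-1,1,3),np.array(d['rvec'],float),np.array(d['tvec'],float),K,None)[0][:,0]
def back(d,uv,z):
    R=cv2.Rodrigues(np.array(d['rvec'],float))[0];t=np.array(d['tvec'],float).ravel();K=np.array(d['intrinsics'])
    c=-R.T@t; r=R.T@np.linalg.solve(K,np.array([uv[0],uv[1],1.])); return c+r*(z-c[2])/r[2]
def region(W,c,r,z0,z1):
    m=(np.hypot(W[...,0]-c[0],W[...,1]-c[1])<r)&(W[...,2]>z0)&(W[...,2]<z1); return W[m]
def circ(P,r):
    from scipy.optimize import least_squares
    o=least_squares(lambda p:np.hypot(P[:,0]-p[0],P[:,1]-p[1])-r,P[:,:2].mean(0),loss='soft_l1',f_scale=.002)
    return o.x,np.sqrt(2*o.cost/len(P))
E
python3 - <<'E'
from h import *
D={n:dict(np.load(f'pics/{n}1.npz')) for n in('top','side')}
s=1/1.4286
T=D['top']
for nm,uv,h,r in(('small',(232,312),.084,.017),('med',(602,329),.066,.028),('large',(365,243),.054,.042),('knob',(455,258),.101,.015)):
    g=back(T,np.array(uv)*s,h)
    for n in D:
        P=region(cloud(D[n]),g,.06,h-.006,h+.006)
        if len(P)>8:
            c,e=circ(P,r); print(nm,n,len(P),g[:2].round(4),c.round(4),e.round(4),np.median(P,0).round(4))
        else: print(nm,n,len(P),g)
g=back(T,np.array((425,255))*s,.006)
for n in D:
    P=region(cloud(D[n]),g,.25,.003,.0095);print(n,len(P),cv2.minAreaRect(P[:,:2].astype(np.float32)*1000))
for uv in((431,257),(475,268),(497,273)): print(back(T,np.array(uv)*s,.036))
def crop(d,u,v,w,h,k): return cv2.resize(d['image'][v:v+h,u:u+w,::-1],None,fx=k,fy=k,interpolation=cv2.INTER_CUBIC)
a=crop(T,220,135,150,90,5);b=crop(T,110,200,75,35,5);c=crop(D['side'],190,140,75,50,5)
o=np.zeros((600,780,3),np.uint8);o[:450,:750]=np.clip(a*1.5,0,255);o[450:450+150,:375]=b[:150];o[450:600,380:755]=c[:150]
cv2.imwrite('pics/c1.png',o)
E
```

```text
small top 80 [0.4974 0.3027] [0.5002 0.3131] 0.0011 [0.5017 0.3119 0.0839]
small side 36 [0.4974 0.3027] [0.4966 0.3109] 0.0018 [0.4956 0.3109 0.0807]
med top 130 [ 0.4778 -0.3281] [ 0.4797 -0.337 ] 0.0012 [ 0.4791 -0.3364  0.0644]
med side 160 [ 0.4778 -0.3281] [ 0.4762 -0.3397] 0.0013 [ 0.4747 -0.3413  0.0636]
large top 190 [0.6224 0.081 ] [0.6278 0.0839] 0.0012 [0.627  0.0857 0.0536]
large side 125 [0.6224 0.081 ] [0.6242 0.0818] 0.0022 [0.6255 0.0804 0.0509]
knob top 120 [ 0.5923 -0.0731] [ 0.5903 -0.0702] 0.0038 [ 0.594  -0.0732  0.1005]
knob side 62 [ 0.5923 -0.0731] [ 0.5915 -0.0732] 0.0036 [ 0.5895 -0.0761  0.0989]
top 6264 ((601.5531005859375, -28.006256103515625), (478.046142578125, 496.0006103515625), 18.961261749267578)
side 1502 ((618.9708251953125, -33.927032470703125), (424.0345458984375, 453.1870422363281), 76.32896423339844)
[ 0.60160639 -0.03488047  0.036     ]
[ 0.58313169 -0.11266499  0.036     ]
[ 0.57479575 -0.1514816   0.036     ]
```

View pics/c1.png

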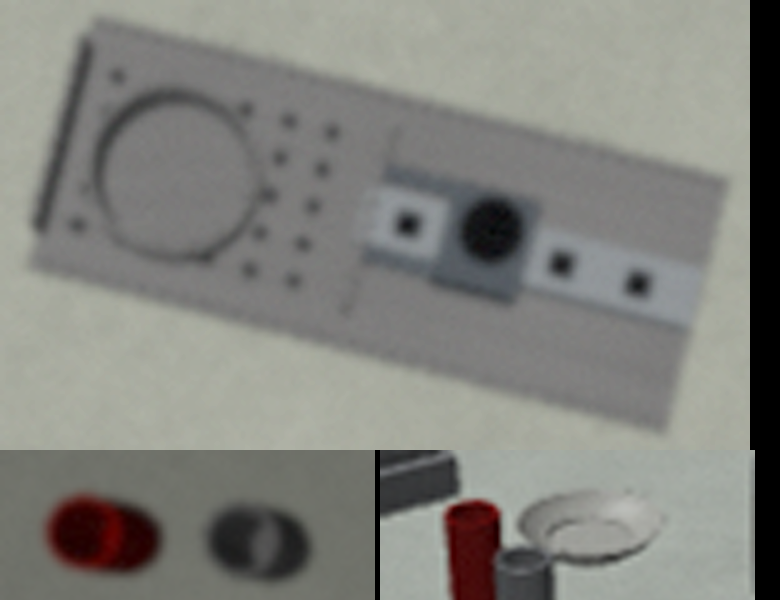

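The crop confirms it: the grey steel jar is the small one, and the red jar is left alone. The rack +y direction from the holes is (0.224, 0.975), which agrees with the knob and large jar positions. Next I pick the medium jar.

```bash
cat >> h.py <<'E'
RY=np.array([.0268,.1166]);RY/=np.linalg.norm(RY);YR=np.arctan2(RY[1],RY[0])  # rack +y heading
def bestrot(p,yaw):
    q0=read_q();c=[]
    for y in(yaw,yaw+np.pi):
        q=ik(p,rot(y))
        if q is not None: c.append((np.abs(np.array(q)-q0).max(),y))
    return rot(min(c)[1])
def st(m): print(m,'t',round(read_t(),2),'p',np.round(read_eef_pos(),4),'F',np.round(read_force(),1),'op',round(read_opening(),4),flush=True)
E
python3 - <<'E'
from h import *
c=[.478,-.338]
p=c+[.16]; move_to(p,bestrot(p,YR-np.pi/2)); st('above')
move_l(c+[.044],vel=.12); st('at')
set_gripper(.03,force=35); st('grip')
d=cap('side','s2.png');cv2.imwrite('pics/s2c.png',cv2.resize(d['image'][200:340,270:440,::-1],None,fx=4,fy=4))
move_l(c+[.16],vel=.2); st('up')
E
```

```text
above t 3.32 p [ 0.4784 -0.3374  0.1601] F [-0.6  0.8 -0.1] op 0.0853
at t 4.43 p [ 0.4785 -0.3384  0.0447] F [ 0.3 -0.4  0.8] op 0.0858
grip t 5.01 p [ 0.478 -0.338  0.044] F [ 0.2 -0.2  0.7] op 0.03
up t 5.79 p [ 0.4776 -0.3376  0.159 ] F [-0.6  0.3  0.1] op 0.03
```

View pics/s2c.png

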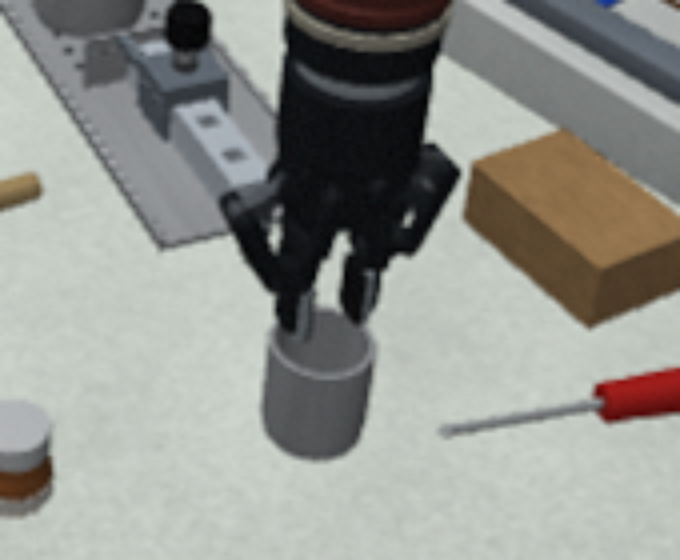

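The fingers closed above the rim: the tips are over the mouth, around (300,335) and (360,320) in the crop, and the jar was not gripped. I'll check where the tips really are at about 62 mm opening, and where the jar stands.

```bash
python3 - <<'E'
from h import *
o=[]
for k,op in enumerate((.062,.085,.038)):
    set_gripper(op); st(op)
    d=cap('side','s3_%d.png'%k)
    p=read_eef_pos(); im=np.clip(d['image'][:,:,::-1]*1.6,0,255).astype(np.uint8)
    im=im[100:300,280:420]; im=cv2.resize(im,None,fx=1.9*1,fy=1.9); im=cv2.resize(d['image'][110:300,290:420,::-1],None,fx=2,fy=2)*1
    ys=(np.array([-1,1])*op/2)
    v=np.array([np.sin(YR),-np.cos(YR)])
    for dz in (0,.01,.02,.03):
        for s in ys:
            u=proj(d,[p[0]+v[0]*s,p[1]+v[1]*s,p[2]+dz])[0]
            cv2.circle(im,tuple(int(x) for x in (u-[290,110])*2),2,(0,255,0) if dz==0 else (0,255,255),-1)
    o.append(im)
    W=cloud(d);P=region(W,[.478,-.338],.06,.058,.072);print(circ(P,.028))
    # lowest gripper points in cloud
    P=region(W,p[:2],.08,.1,.3); print(len(P),P[:,2].min(),np.sort(P[:,2])[:12].round(4))
cv2.imwrite('pics/tips.png',np.hstack(o))
E
```

```text
0.062 t 6.2 p [ 0.4778 -0.3378  0.1595] F [ 0.3  0.3 -0.7] op 0.0622
(array([ 0.47594342, -0.33964532]), np.float64(0.001244712609507204))
1653 0.19708295789630761 [0.1971 0.1974 0.1979 0.1989 0.199  0.1996 0.1997 0.2    0.2    0.2
 0.2002 0.2008]
0.085 t 6.61 p [ 0.478 -0.338  0.16 ] F [-1.  -0.2 -0.7] op 0.0852
(array([ 0.47578061, -0.33999915]), np.float64(0.0012666143133664186))
1541 0.20480057104380936 [0.2048 0.2057 0.2061 0.2061 0.2061 0.2061 0.2065 0.207  0.2071 0.2072
 0.2079 0.208 ]
0.038 t 7.17 p [ 0.478 -0.338  0.16 ] F [ 0.1  0.1 -0.5] op 0.0378
(array([ 0.47584973, -0.339679  ]), np.float64(0.0012646122206334458))
1698 0.19348209332080862 [0.1935 0.1953 0.1954 0.1955 0.1958 0.1963 0.1964 0.1964 0.1966 0.1966
 0.1968 0.197 ]
```

View pics/tips.png

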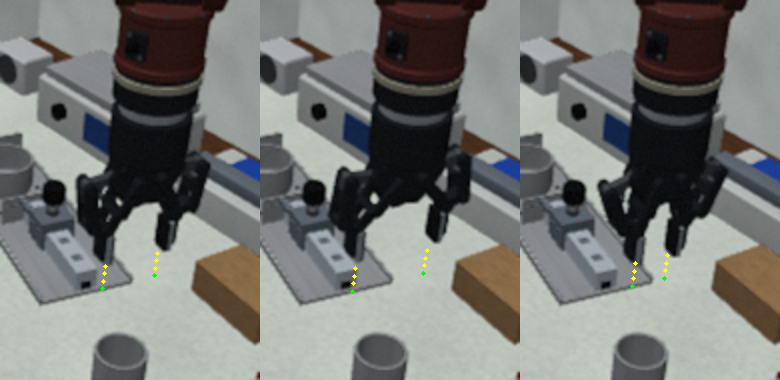

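All tips sit about 30–35 mm above the reported TCP (the yellow dots are at 10 mm spacing), so the usable finger end is higher than stated. The jar has not moved. I'll grip deeper; TCP 0.016 stays clear of the table either way.

```bash
python3 - <<'E'
from h import *
c=[.4775,-.3385]
set_gripper(.085)
move_l(c+[.016],vel=.15); st('at')
set_gripper(.03,force=35); st('grip')
d=cap('side','s4.png')
im=cv2.resize(d['image'][200:340,270:440,::-1],None,fx=4,fy=4)
cv2.imwrite('pics/s4c.png',im)
W=cloud(d);
if read_opening()>.05: move_l(c+[.19],vel=.25); st('up')
E
```

```text
at t 8.86 p [ 0.478  -0.339   0.0168] F [0.2 0.3 0.1] op 0.0847
grip t 9.23 p [ 0.4781 -0.3389  0.0171] F [-0.3  0.5  6.3] op 0.0576
up t 10.13 p [ 0.4769 -0.338   0.1887] F [-0.5  0.3 -1.4] op 0.0576
```

View pics/s4c.png

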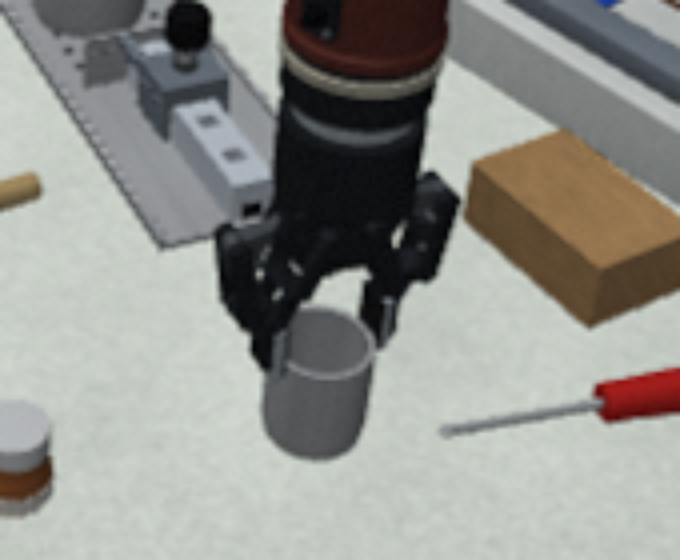

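The medium jar is gripped, with the tips about 10 mm below the rim and the wrist reading 1.4 N of jar weight. Next I place it, then measure, then pick the small jar.

```bash
python3 - <<'E'
from h import *
L=[.6262,.0832]
p=L+[.19]; move_l(p,rot=bestrot(p,YR-np.pi/2),vel=.3); st('over')
d=cap('top','t5.png')
W=cloud(d)
move_l(L+[.05],vel=.15); st('low')
move_l(L+[.0275],vel=.04); st('place')
set_gripper(.075); st('open')
move_l(L+[.15],vel=.25)
move_l([.55,.2,.17],vel=.3); st('clear')
for n in('top','side'):
    d=cap(n,n+'6.png');W=cloud(d)
    P=region(W,L,.05,.070,.084);print(n,'med',len(P),circ(P,.028) if len(P)>8 else '',np.median(P[:,2]))
    P=region(W,L,.06,.048,.059);P=P[np.hypot(*(P[:,:2]-L).T)>.036];print('large',len(P),circ(P,.042) if len(P)>8 else '')
cv2.imwrite('pics/t6c.png',cv2.resize(d['image'][160:280,250:400,::-1],None,fx=4,fy=4))
E
```

```text
over t 11.78 p [0.6259 0.082  0.19  ] F [ 0.3 -0.3 -2.3] op 0.0578
low t 12.91 p [0.627  0.0831 0.051 ] F [ 0.8  0.8 -2. ] op 0.0575
place t 13.62 p [0.626  0.0832 0.0272] F [ 0.2 -0.1 -0.4] op 0.0576
open t 13.93 p [0.6264 0.0832 0.0275] F [ 0.4 -0.1  0.3] op 0.0748
clear t 15.19 p [0.549  0.2005 0.1691] F [ 0.8 -0.3  0.5] op 0.0747
top med 123 (array([0.62665038, 0.08432523]), np.float64(0.0011663088205571407)) 0.07549139846943405
large 182 (array([0.62777094, 0.08400428]), np.float64(0.0012191729100578834))
side med 81 (array([0.62403554, 0.08202846]), np.float64(0.001969269219830103)) 0.07264113602592888
large 87 (array([0.62418914, 0.08174171]), np.float64(0.002530275647993521))
```

View pics/t6c.png

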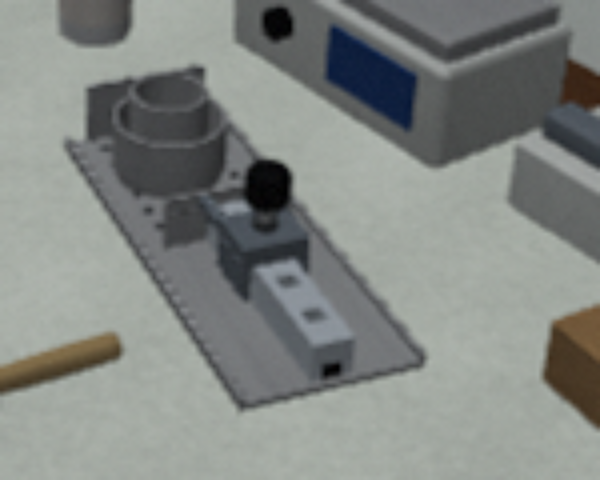

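The picture shows the medium jar standing in the large one (crop (168,130)), upright with its rim at about 76 mm. Next is the small jar.

```bash
python3 - <<'E'
from h import *
c=[.4985,.312]
p=c+[.17]; move_l(p,rot=bestrot(p,YR-np.pi/2),vel=.25); set_gripper(.065)
move_l(c+[.034],vel=.15); st('at')
set_gripper(.015,force=35); st('grip')
if read_opening()>.03:
    move_l(c+[.2],vel=.25); st('up')
    L=[.6255,.083]
    p=L+[.2]; move_l(p,rot=bestrot(p,YR-np.pi/2),vel=.25); st('over')
    o=[]
    for n in('top','side'):
        d=cap(n,n+'7.png');W=cloud(d);P=region(W,L,.06,.1,.35);print(n,len(P),P[:,2].min())
    cv2.imwrite('pics/s7c.png',cv2.resize(d['image'][70:250,220:370,::-1],None,fx=3.3,fy=3.3))
E
```

```text
at t 17.26 p [0.4991 0.3123 0.0348] F [ 0.3 -0.5  0.4] op 0.0649
grip t 17.63 p [0.4992 0.3123 0.0351] F [-0.2 -0.1  6. ] op 0.0365
up t 18.45 p [0.4978 0.3117 0.1988] F [ 0.1 -0.1 -2.3] op 0.0362
over t 19.65 p [0.6248 0.0841 0.1998] F [-0.4  1.  -0.5] op 0.0366Traceback (most recent call last):
  File "<stdin>", line 12, in <module>
    return umr_minimum(a, axis, None, out, keepdims, initial, where)
ValueError: zero-size array to reduction operation minimum which has no identity
```

```bash
python3 - <<'E'
from h import *
d=cap('side','side7.png')
cv2.imwrite('pics/s7c.png',cv2.resize(d['image'][70:250,220:370,::-1],None,fx=3.3,fy=3.3))
E
```

```text
(no output)
```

View pics/s7c.png

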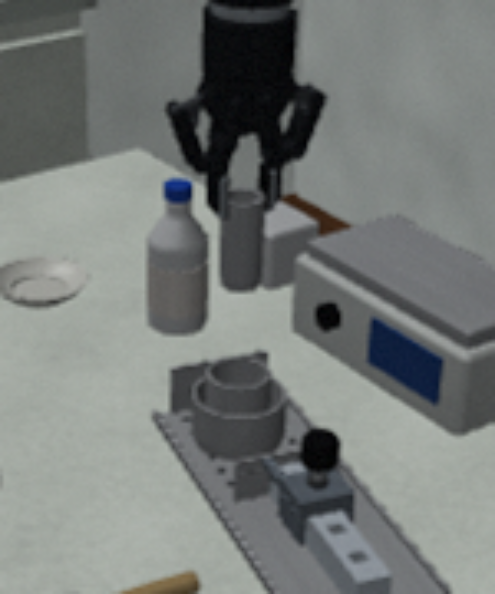

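The small jar hangs upright in the jaws at (243,240), above the nest at (240,390). I'll lower it in.

```bash
python3 - <<'E'
from h import *
L=[.6255,.083]
move_l(L+[.128],vel=.2); st('rim')
move_l(L+[.075],vel=.1); st('in')
move_l(L+[.0495],vel=.05); st('place')
set_gripper(.06); st('open')
move_l(L+[.17],vel=.25)
set_gripper(.06)
K=[.5926,-.0739]
p=K+[.17]; move_l(p,rot=bestrot(p,YR),vel=.25); st('over knob')
for n in('top','side'):
    d=cap(n,n+'8.png');W=cloud(d)
    for nm,r,lo,hi,a,b in(('small',.017,.09,.106,0,.03),('med',.028,.068,.084,.022,.05),('large',.042,.046,.06,.036,.06)):
        P=region(W,L,b,lo,hi);P=P[np.hypot(*(P[:,:2]-L).T)>a];print(n,nm,len(P),circ(P,r) if len(P)>8 else '',np.percentile(P[:,2],[10,50,90]).round(4) if len(P) else '')
    P=region(W,K,.03,.09,.106);
    if len(P)>8:print('knob',len(P),circ(P,.015),P.mean(0))
cv2.imwrite('pics/s8c.png',cv2.resize(d['image'][110:270,230:380,::-1],None,fx=3.7,fy=3.7))
E
```

```text
rim t 20.26 p [0.6255 0.0835 0.1287] F [ 0.3 -0.1 -0.2] op 0.0363
in t 20.94 p [0.6261 0.083  0.0758] F [ 0.3 -0.2 -0.3] op 0.0363
place t 21.6 p [0.625  0.083  0.0492] F [-1.7 -0.4  1.5] op 0.0366
open t 21.96 p [0.6256 0.083  0.0494] F [-0.8  0.7  0.3] op 0.06
over knob t 24.52 p [ 0.5926 -0.0736  0.17  ] F [ 0.6 -0.1 -0.2] op 0.0601
top small 85 (array([0.6256999 , 0.08418996]), np.float64(0.0012424573517438315)) [0.0925 0.0977 0.1012]
top med 129 (array([0.62645653, 0.08419479]), np.float64(0.0011764212136854532)) [0.0717 0.0757 0.0799]
top large 195 (array([0.62776806, 0.08381299]), np.float64(0.001258135255040357)) [0.0495 0.0534 0.0569]
side small 58 (array([0.62256696, 0.08248079]), np.float64(0.001615446606235462)) [0.0907 0.094  0.0967]
side med 75 (array([0.62357465, 0.08233003]), np.float64(0.001955476765217776)) [0.0689 0.0729 0.0754]
side large 101 (array([0.6241551 , 0.08206315]), np.float64(0.0022344426321031117)) [0.0475 0.0507 0.0531]
knob 80 (array([ 0.59141164, -0.07326584]), np.float64(0.003191376681433127)) [ 0.5884576  -0.07730601  0.09719715]
```

View pics/s8c.png

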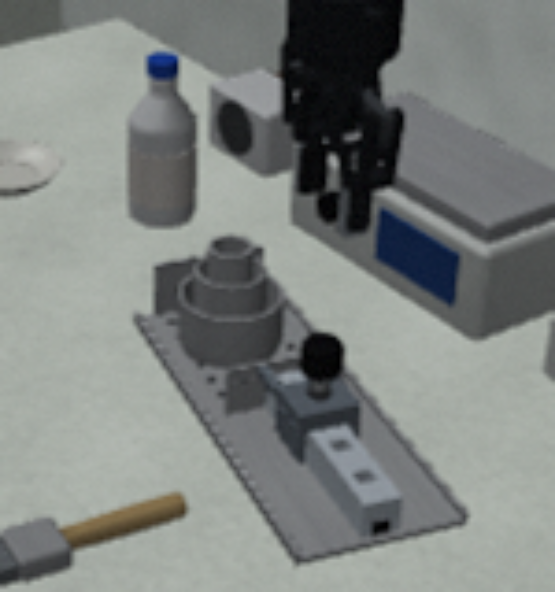

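The three jars are concentric and upright at (230,290) in the crop, with rims at about 98, 76 and 54 mm. Now the knob.

```bash
python3 - <<'E'
from h import *
def F(n=8):
    return np.mean([ (dwell(.02),read_force())[1] for _ in range(n)],0).round(2)
K=[.5926,-.0739]
f0=F()
move_l(K+[.046],vel=.15); st('at')
set_gripper(.01,force=60); st('grip'); print(F()-f0)
for z in(.050,.054,.058,.060):
    move_l(K+[z],vel=.04); print(z,F()-f0, read_opening())
d=cap('side','side9.png')
cv2.imwrite('pics/s9c.png',cv2.resize(d['image'][130:250,260:380,::-1],None,fx=4,fy=4))
E
```

```text
at t 25.73 p [ 0.5933 -0.074   0.0468] F [0.  0.6 0.6] op 0.06
grip t 26.12 p [ 0.5931 -0.074   0.0465] F [1.3 0.8 0.6] op 0.0281
[1.72 0.14 1.17]
0.05 [ 4.06  0.17 -0.91] 0.028125581195667868
0.054 [ 5.72 -0.43 -3.51] 0.02799070698639463
0.058 [ 6.19 -0.37 -5.22] 0.028102298375530403
0.06 [ 6.49 -0.33 -6.71] 0.02820521171197994
```

View pics/s9c.png

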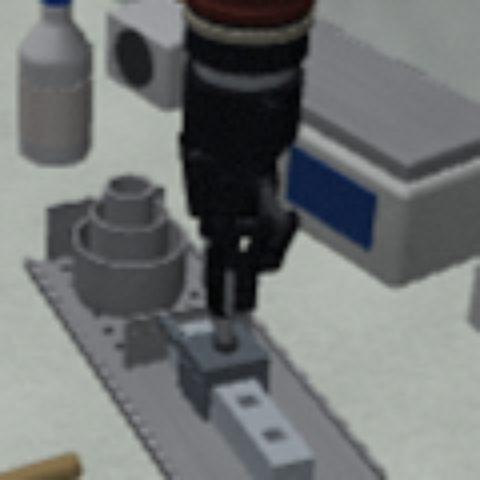

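The plunger is up: the stem is visibly longer at (228,330). The spring force rises at about 0.6 N/mm with its zero near TCP z 0.0485, which puts the plunger at about +11 mm. I'll relieve the side load, slide it, then lower the pin while watching the force.

```bash
python3 - <<'E'
from h import *
def F(n=6):
    return np.mean([ (dwell(.02),read_force())[1] for _ in range(n)],0).round(2)
K=np.array([.5926,-.0739]);RX=np.array([RY[1],-RY[0]])
K=K+.001*RX
move_l([*K,.0618],vel=.03); print('up',F())
for s in(.01,.04):
    move_l([*(K+s*RY),.0618],vel=.05); st(s); print(F(),F()[:2]@RY,F()[:2]@RX)
H=K+.04*RY
for z in(.056,.052,.049,.046):
    move_l([*H,z],vel=.04); f=F();print(z,np.round(read_eef_pos(),4),f,'ry',f[:2]@RY)
    if f[2]>5: break
E
```

```text
up [ 4.36 -0.3  -8.39]
0.01 t 28.53 p [ 0.5956 -0.0637  0.0616] F [ 1.5  1.1 -8.5] op 0.028
[ 2.69  1.36 -8.53] 1.8091730835257473 1.385202210396803Traceback (most recent call last):
  File "<stdin>", line 8, in <module>
cell.IKError: the arm cannot follow that straight line within its joint ranges
```

```bash
python3 - <<'E'
from h import *
p=read_eef_pos();print(read_q(),p)
K=np.array([.5926,-.0739])+.001*np.array([RY[1],-RY[0]])
for yaw in(YR,YR+np.pi,):
  for s in(.01,.02,.03,.04):
    print(yaw,s,ik([*(K+s*RY),.0618],rot(yaw)))
print(read_eef_rot(),rot(YR),rot(YR+np.pi))
for dy in(-.2,.2): print(dy,[ik([*(K+s*RY),.0618],rot(YR+np.pi+dy)) for s in (.01,.04)],[ik([*(K+s*RY),.0618],rot(YR+dy)) for s in (.01,.04)])
E
```

```text
[-2.29573732e-01  5.32538218e-01 -1.54911655e-01  8.83903854e-01
  3.06810811e-04  3.13782349e+00] [ 0.59552395 -0.06419339  0.06171294]
1.3448745615884017 0.01 [-0.22958049  0.5325504  -0.15463066  0.88361526  0.         -0.00365873]
1.3448745615884017 0.02 [-0.21278697  0.53470021 -0.15082247  0.88527365  0.          0.0131348 ]
1.3448745615884017 0.03 [-0.19603523  0.53713095 -0.14651131  0.88715406  0.          0.02988653]
1.3448745615884017 0.04 [-0.17933435  0.53984162 -0.14169706  0.88925765  0.          0.04658742]
4.486467215178195 0.01 [-2.29580494e-01  5.32550405e-01 -1.54630657e-01  8.83615264e-01
  4.44089210e-16  3.13793392e+00]
4.486467215178195 0.02 [-2.12786970e-01  5.34700206e-01 -1.50822473e-01  8.85273648e-01
  4.44089210e-16 -3.12845786e+00]
4.486467215178195 0.03 [-1.96035233e-01  5.37130949e-01 -1.46511313e-01  8.87154064e-01
  4.44089210e-16 -3.11170612e+00]
4.486467215178195 0.04 [-1.79334349e-01  5.39841619e-01 -1.41697059e-01  8.89257649e-01
  4.44089210e-16 -3.09500524e+00]
[-3.12122371e+00  3.53898412e-01  8.13412536e-04] [0.35412285 3.12157034 0.        
[... 200 characters left out ...]
-01, -1.41697059e-01,  8.89257649e-01,
       -4.44089210e-16, -2.89500524e+00])] [array([-0.22958049,  0.5325504 , -0.15463066,  0.88361526,  0.        ,
        0.19634127]), array([-0.17933435,  0.53984162, -0.14169706,  0.88925765,  0.        ,
        0.24658742])]
0.2 [array([-2.29580494e-01,  5.32550405e-01, -1.54630657e-01,  8.83615264e-01,
        4.44089210e-16,  2.93793392e+00]), array([-1.79334349e-01,  5.39841619e-01, -1.41697059e-01,  8.89257649e-01,
        4.44089210e-16,  2.98818007e+00])] [array([-0.22958049,  0.5325504 , -0.15463066,  0.88361526,  0.        ,
       -0.20365873]), array([-0.17933435,  0.53984162, -0.14169706,  0.88925765,  0.        ,
       -0.15341258])]
```

Joint 6 sits at its +3.14 limit. I'll let the wrist yaw by 0.06 rad during the slide, which is harmless on a round knob.

```bash
python3 - <<'E'
from h import *
def F(n=6):
    return np.mean([ (dwell(.02),read_force())[1] for _ in range(n)],0).round(2)
K=np.array([.5926,-.0739]);RX=np.array([RY[1],-RY[0]]);K=K+.001*RX
H=K+.04*RY; r=rot(YR+np.pi+.065)
move_l([*H,.0618],rot=r,vel=.05); st('slid'); f=F();print(f,f[:2]@RY,f[:2]@RX,read_q()[5])
for z in(.056,.052,.049,.046):
    move_l([*H,z],rot=r,vel=.04); f=F();print(z,np.round(read_eef_pos(),4),f,'ry',f[:2]@RY,'rx',f[:2]@RX)
    if f[2]>5: break
E
```

```text
slid t 29.58 p [ 0.602  -0.0342  0.0616] F [-1.8  2.1 -9.7] op 0.0278
[-3.1   2.65 -8.38] 1.888243434046207 -3.6148356440896983 3.123063617532343
0.056 [ 0.602  -0.0351  0.0561] [-5.51  3.06 -5.3 ] ry 1.7479729665584314 rx -6.055434791010543
0.052 [ 0.6037 -0.0355  0.0528] [ 0.92  0.9  -3.22] ry 1.0832136518022766 rx 0.6950166793316376
0.049 [ 0.6036 -0.0355  0.0495] [ 3.65  0.11 -1.51] ry 0.9248221991212282 rx 3.5326058229036215
0.046 [ 0.6035 -0.0354  0.0463] [ 5.27 -0.24  0.55] ry 0.946604158260374 rx 5.189840129287622
```

The force follows the spring all the way down, with no hard contact at rail level, so the pin is in the hole. Now I press it home.

```bash
python3 - <<'E'
from h import *
def F(n=6):
    return np.mean([ (dwell(.02),read_force())[1] for _ in range(n)],0).round(2)
K=np.array([.5926,-.0739]);RX=np.array([RY[1],-RY[0]]);K=K+.001*RX
H=K+.04*RY; r=rot(YR+np.pi+.065)
for z in np.arange(.044,.0359,-.001):
    move_l([*H,z],rot=r,vel=.03); f=F();print(z.round(4),np.round(read_eef_pos(),4),f,read_opening())
    if f[2]>9: break
dwell(.5);st('hold')
o=[]
for n in('top','side'):
    d=cap(n,n+'10.png')
cv2.imwrite('pics/s10c.png',cv2.resize(d['image'][130:250,260:380,::-1],None,fx=4.5,fy=4.5))
W=cloud(d);P=region(W,[.6255,.083],.03,.09,.106);print(circ(P,.017),np.median(P[:,2]))
E
```

```text
0.044 [ 0.6035 -0.0354  0.0443] [ 5.15 -0.88  1.97] 0.027656568691002085
0.043 [ 0.6035 -0.0354  0.0433] [ 5.21 -0.73  2.54] 0.02798672882536422
0.042 [ 0.6035 -0.0354  0.0424] [ 5.61 -0.92  2.96] 0.027726651102540974
0.041 [ 0.6035 -0.0354  0.0415] [ 5.61 -1.02  4.24] 0.02775821655952258
0.04 [ 0.6037 -0.0355  0.0413] [ 2.55 -0.42 12.59] 0.028147280487146344
hold t 33.38 p [ 0.6037 -0.0355  0.0414] F [ 2.2 -1.2 11.5] op 0.0277
(array([0.62203382, 0.08221508]), np.float64(0.0018197511584350501)) 0.09476381596223135
```

View pics/s10c.png

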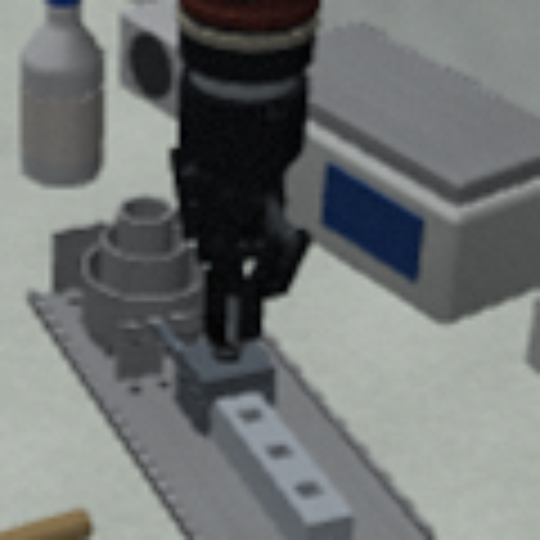

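The force reached about 4.2 N and then hit a hard stop at TCP z 0.0413, which matches the pin fully home. Three holes now show behind the saddle, at (250,413), (280,450) and (310,488), and the jars are still nested. Handing in.

```bash
python3 - <<'E'
from h import *
st('final'); hand_in()
E
```

```text
final t 33.48 p [ 0.6037 -0.0355  0.0413] F [ 1.8 -0.6 13.5] op 0.0279
the job is handed in; nothing more can be done
```

The job was handed in at 33.5 s with the jars nested and the pin pressed home in the next hole; no verdict was reported.

- **Jars:** I stood the medium jar in the large one, then the small grey jar in the medium one. The red look-alike was left alone. After placing, the top camera put the three centres within about 2 mm of each other, with rims at about 98, 76 and 53 mm as expected. The final picture shows them still upright and nested.
- **Plunger:** I pulled the knob up about 12 mm, moved the section 40 mm towards the jars and pressed the pin down. The force followed the spring to about 4 N and then met a hard stop. At hand-in the arm was still gripping the knob and pressing with about 12 N. Three free holes now show behind the saddle.

Some things did not go as planned:
- **First grasp:** my first grip on the medium jar closed above its rim, because the real finger ends sit about 30 mm above the reported TCP. The jar did not move.
- **Slide:** the first slide stopped 10 mm in, with the last joint at its limit. I finished it with a small wrist turn.
- **Camera agreement:** the side camera read jar heights and positions 2 to 4 mm off the top camera.
- **Not measured:** I judged the pin depth only from force and height, and I did not measure the other objects on the table afterwards.

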